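# Fit the start handle and hold the generator switch at start

## Robot

A 6-joint arm with a two-finger parallel gripper is mounted at the origin on the work surface. World frame = base frame: x ahead of the robot, y to its left, z up, the work surface at z = 0. Lengths are in m, angles in degrees, forces in N, time in s.
With the tool pointing down it reaches from about 0.25 to 0.8 m from the base axis. Payload 8.5 kg.
Tool frame: the origin (TCP) lies between the finger pads; the fingertips stand 19 mm ahead of it and the grasp point (between the pads) is the TCP (env.nose_length is the distance from the TCP to the fingertips, in m); z points along the fingers, y is the line along which they close (so a half turn about z gives the same grasp; the last joint's range is limited). The gripper opens to 85 mm and grips with 20 to 120 N. Pads are 22 mm wide; open, the fingers measure 114 mm over their backs; the gripper's body (76 mm by 85 mm) begins 54 mm behind the grasp point. The pads swing forward as they close: fully open they stand 13 mm farther back than shut.
Start: joints at [-73.339, 13.648, -0.773, 75.585, 0, 90], TCP at [0.151, -0.503, 0.25] pointing down, gripper open.
Joint ranges: [-152.45, 152.45], [-59.26, 108.67], [-65.41, 83.53], [-104.44, 129.93], [-82.83, 76.93], [-180, 180]. Speed limits (degrees/s): [127.2, 127.2, 159.86, 180, 180, 180].

## Interface

Orientations are given as a 3x3 rotation matrix whose columns are the frame's x, y, z axes.
In Python, from rig import env gives the robot as it stands. The module is installed in compiled form; this text tells all that it offers.
- The arm moves only by the tool play_rows, never from a script. Its argument "deltas" is a list of rows, each a list of 7 numbers: the gripper's target within -1 to 1 (fully open at 1, half-way at 0, shut at -1), then the shift along the tool's x, y, z in m, then the turn, a rotation vector about the tool's x, y, z in rad. A call has 1 to 20 rows; each row is the pose to reach, as a shift and turn from the pose commanded when the call began, along the tool's axes at that moment; what a row does not reach only later rows make up. A row lasts 1/10 s, in which the tool goes at most 50 mm and 8.59 degrees, less where a joint would pass 70% of its speed; a pose out of reach is approached as far as the arm can. A call with a gripper value outside its range is refused whole. The fingers move at their own pace and stop on an object; the grip force is fixed at half the most. Time passes only in rows, so rows that repeat a pose let the fingers close. It gives the time, the measured TCP pose, the force, the opening and the grip force at its end, in the units of the state.
- env.read_state(): the state, without advancing time (a new reading comes with each control period).
- env.snapshot(name): name is "scene" or "side" or "wrist"; returns the picture (400x640x3 uint8, red, green, blue); there is no depth.
- env.camera_info(name): a dict with "vfov" (degrees; the focal length in pixels is half the picture's height over the tangent of half this angle, whatever the lens; pixels are square), "cx", "cy" (the principal point, pixels), "R" (3x3) and "t" (3): a world point X has camera coordinates R X + t. Camera axes: x right, y down, z forward; pixel columns grow to the right and rows downward; lengths in m; the calibration is good to about 2 mm. The wrist camera is an equidistant fisheye: a pixel r from the principal point sees the ray r / f radians off the axis. A picture is of the moment at which its call begins: read the wrist's pose just before it. camera_info takes no time and is no camera call; for the wrist camera it gives the pose at the moment of the call.
- env.sign_off(): hands the job in; it is judged then, once.
The state is a dict: "time_s": time; "qpos": joint angles; "joint_velocities": joint speeds; "effort": joint torques, N m; "tcp_pos": TCP position; "tool_rot": TCP orientation; "ft_force": force on the tool from outside, world axes, zero at the start; "moment": the same for the moment, N m; "opening": finger opening in m; "finger_force": force on a finger pad.
Only numpy, scipy, OpenCV 4.12 (cv2) and the standard library are available. Lean on these libraries where they do the work, as an engineer would, in place of code of your own. Each camera call takes 0.05 s, during which the arm holds its last target. There are 200 camera calls.

## Task

The power is out: pick up the black lift-off switch handle, push its square bore fully home on the square shaft of the grey generator start box, then turn it clockwise past its two click positions to the third, spring-return start position. Hold it there against the spring for at least three seconds and finish still gripping the handle in that position: do not let go. Leave the lamps, tiffin and other things on the stand where they are.

Things in the scene. Friction and masses are not known exactly. Their poses are not given: they have to be found in the camera images.
- handle_mid (a point): Centre, half-way up, of the loose black switch handle standing upright, bore down; 54 mm high, so 27 mm above its underside. Below: round skirt 43 mm across, 24 mm high. Above it: flat-sided bar grip 50 mm long (x), 16 mm thick (y), 30 mm high; grip it across the 16 mm. z is up. About 0.11 kg.
- handle_bore (a point): Centre of the mouth of the bore, in the middle of the handle's underside. The bore runs up along z: square, 13.5 mm wide, sides parallel to the handle's x and y, 21.5 mm deep. It fits the shaft any of the four ways round.
- shaft_tip (a point): Top end of the switch's upright 12 mm square steel shaft, 107 mm above the stand. Sides parallel to this point's x and y; z up; turns with the shaft. It stands 20 mm above an aluminium indicator disc (62 mm across) turning with it; its top 2.5 mm taper to 9.6 mm. Fully home, the handle's underside rests on the disc, so handle_mid is 7 mm above this point.
- start_box: Grey sheet-steel generator start box, 150 (x) x 200 (y) mm, 80 mm high, fixed to the stand; origin under its centre. The shaft stands 35 mm from the centre towards -y; at rest the disc's pointer points to +x. Three small pilot lamps (12 mm high) on top towards +y, a cable out of the +x side.
- dial (a joint): Turn of the switch shaft, rad: 0 at rest (off), growing clockwise from above, end stop 1.36. Clicks (it stays there) at 0.44 and 0.87; third position, start, at 1.31, from where a spring turns it back to 0.87 if let go. About 0.25 N m pass a click, 0.3 hold the third. The handle has about 0.13 rad play on the shaft either way, so turn it that much farther.
- diya_a: Bystander, to be left alone: larger terracotta diya (open oil-lamp dish, 76 mm across, 26 mm high, small spout). Origin at the centre of its underside.
- diya_b: Bystander, to be left alone: smaller terracotta diya (68 mm across, 24 mm high). Origin at the centre of its underside.
- tealight_cup: Bystander, to be left alone: clear glass tealight cup, 62 mm across, 62 mm high. Origin at the centre of its underside.
- battery_diya: Bystander, to be left alone: white plastic battery diya, 74 mm across, 24 mm high with a 29 mm clear flame on top and a small slide switch on its side. Origin at the centre of its underside.
- lotus_tile: Bystander, to be left alone: white ceramic tile, 105 mm square, 9 mm thick, lotus in relief. Origin at the centre of its underside.
- brass_bell: Bystander, to be left alone: small brass hand bell standing on its mouth, 52 mm across, 85 mm high. Origin at the centre of its underside.
- tiffin: Bystander, to be left alone: aluminium tiffin carrier of three round tiers clamped in a frame, 121 mm across (about 140 over the clamps), 209 mm high with its bail. Origin at the centre of its underside.
There are look-alikes about, which are no part of the job. What is shaped like the part that bears handle_mid but purple or red is not meant.

How it is judged:
By the outcome, as a careful person would: the job done as asked, in the order asked, and still so for the second after the job is handed in, while the arm keeps its last pose, push and grip.
It also fails if it takes over 61 s, if anything falls off the work surface, if the arm or the gripper's body presses on something with over 40 N, if the wrist force passes 120 N, or if a joint passes its speed limit or range.

## Working session

There is one attempt and no reset: what is moved stays moved. The work goes in short steps, Python scripts to look and compute and a tool call to move; the robot and the scene stay as the last step left them, time stands still between calls to the robot, and variables do not carry over. Pictures are saved under pics/ and viewed, at most 10 in all, crops included, and the job is handed in when it is done.

Besides the shell and the picture viewer there is one more tool, called after "Emit:" as name([rows], argument=value, ...), one row to a line, values as JSON. play_rows: Moves the arm, as the interface text tells. Its arguments: {"type":"object","properties":{"deltas":{"type":"array","items":{"type":"array","items":{"type":"number"}}}},"required":["deltas"]}

```bash
mkdir -p pics
cat > h.py <<'E'
import numpy as np, cv2
from rig import env
def info(n):
    c=env.camera_info(n); return c
def ray(n,u,v,c=None):
    c=c or env.camera_info(n); f=200/np.tan(np.radians(c['vfov']/2))
    x,y=u-c['cx'],v-c['cy']
    if n=='wrist':
        r=np.hypot(x,y); th=r/f; d=np.array([np.sin(th)*x/max(r,1e-9),np.sin(th)*y/max(r,1e-9),np.cos(th)])
    else: d=np.array([x/f,y/f,1])
    R=np.array(c['R']); return -R.T@np.array(c['t']), R.T@d
def onz(n,u,v,z,c=None):
    o,d=ray(n,u,v,c); return o+d*(z-o[2])/d[2]
def proj(n,X,c=None):
    c=c or env.camera_info(n); f=200/np.tan(np.radians(c['vfov']/2))
    p=np.array(c['R'])@np.array(X)+np.array(c['t'])
    if n=='wrist':
        r=np.hypot(p[0],p[1]); th=np.arctan2(r,p[2]); return np.array([c['cx']+f*th*p[0]/r,c['cy']+f*th*p[1]/r])
    return np.array([c['cx']+f*p[0]/p[2],c['cy']+f*p[1]/p[2]])
def snap(n,name,crop=None,k=1):
    im=env.snapshot(n)[:,:,::-1].copy(); cv2.imwrite(f'pics/{name}_full.png',im)
    if crop: a,b,c,d=crop; im=im[b:d,a:c]
    if k!=1: im=cv2.resize(im,None,fx=k,fy=k,interpolation=cv2.INTER_CUBIC)
    cv2.imwrite(f'pics/{name}.png',im); return im
E
python3 - <<'E'
from h import *
a=snap('scene','s0');b=snap('side','d0');w=snap('wrist','w0')
im=np.vstack([a,b]); cv2.imwrite('pics/both.png',cv2.resize(im,(480,600)))
for n in('scene','side','wrist'):
    c=info(n); print(n,c['vfov'],np.round(-np.array(c['R']).T@c['t'],3),np.round(c['R'],2).tolist())
s=env.read_state(); print(s['tcp_pos'],np.round(s['tool_rot'],3).tolist(),s['opening'])
E
```

```text
scene 52.56925739523941 [1.182 0.23  0.928] [[-0.19, 0.98, -0.01], [0.79, 0.15, -0.6], [-0.59, -0.12, -0.8]]
side 42.98072432434556 [0.086 1.133 1.239] [[-0.89, -0.45, 0.02], [-0.33, 0.63, -0.7], [0.3, -0.63, -0.71]]
wrist 65.70646984690485 [ 0.223 -0.481  0.373] [[0.29, -0.96, -0.0], [-0.91, -0.27, 0.3], [-0.28, -0.08, -0.96]]
[ 0.15042523 -0.50265139  0.24980504] [[0.958, 0.287, -0.0], [0.287, -0.958, 0.001], [-0.0, -0.001, -1.0]] 0.08550709787685998
```

View pics/s0.png

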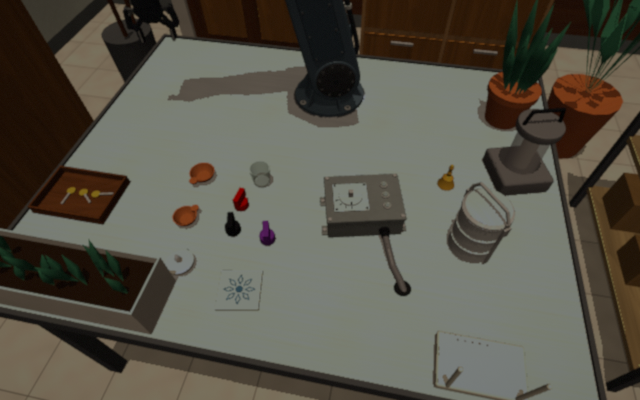

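View pics/d0.png

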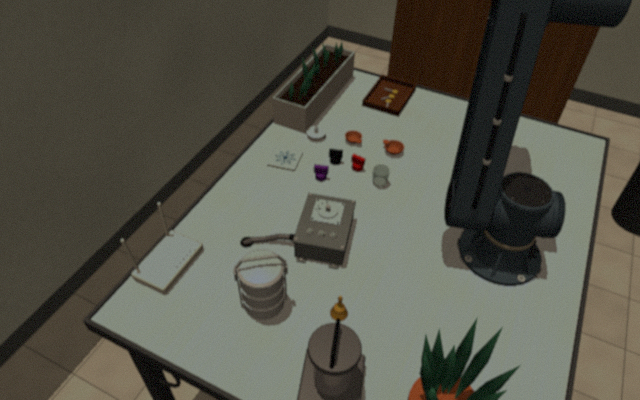

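Look-alikes in the scene view are red at (241,199), black at (232,224) and purple at (267,232). The black one is the handle I want. I'll confirm it in a crop and triangulate.

Run:
```python
from h import *
a=cv2.imread('pics/s0_full.png');b=cv2.imread('pics/d0_full.png')
c1=cv2.resize(a[180:260,200:300],None,fx=4,fy=4,interpolation=2)
c2=cv2.resize(b[130:195,295:395],None,fx=4,fy=4,interpolation=2)
c3=cv2.resize(a[165:240,315:415],None,fx=4,fy=4,interpolation=2)
c4=cv2.resize(b[185:265,285:385],None,fx=4,fy=4,interpolation=2)
pad=lambda x:cv2.copyMakeBorder(x,0,320-x.shape[0],0,0,0)[:300]
cv2.imwrite('pics/crop.png',np.vstack([np.hstack([pad(c1),pad(c2)]),np.hstack([pad(c3),pad(c4)])]))
def tri(p,q):
    (o1,d1),(o2,d2)=ray('scene',*p),ray('side',*q)
    s=np.linalg.lstsq(np.c_[d1,-d2],o2-o1,rcond=None)[0]; x,y=o1+s[0]*d1,o2+s[1]*d2
    return np.round((x+y)/2,3),np.round(np.linalg.norm(x-y),4)
print('handle',tri((232,225),(336,157)),onz('scene',232,225,.027))
print('shaft',tri((350,194),(328,207)),onz('scene',350,194,.107))
for z,p in ((.08,(325,178)),(.08,(402,176)),(.08,(405,219)),(.08,(327,222))): print(onz('scene',*p,z))
```

```text
handle (array([ 0.628, -0.147,  0.024]), np.float64(0.0032)) [ 0.63090664 -0.14384715  0.027     ]
shaft (array([0.519, 0.155, 0.097]), np.float64(0.0062)) [0.52946749 0.15809143 0.107     ]
[0.46516044 0.07900363 0.08      ]
[0.41808238 0.28686201 0.08      ]
[0.56220625 0.30645433 0.08      ]
[0.60887588 0.11277789 0.08      ]
```

View pics/crop.png

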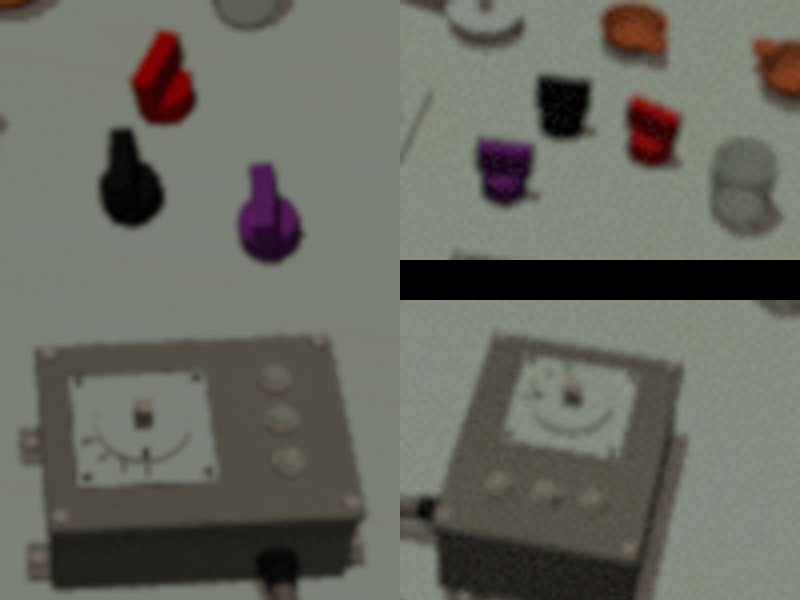

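The crop confirms it: the black handle is at scene (232,225), between the red and purple ones. The shaft tip is at about (350.5,190.5). I'll move above the handle and turn the tool half round on the way, which gives joint 6 room for the clockwise turn.

Emit:
play_rows([
  [1,0.035,-0.013,0,0,0,-0.145],
  [1,0.07,-0.026,0,0,0,-0.29],
  [1,0.105,-0.038,0,0,0,-0.435],
  [1,0.14,-0.051,0,0,0,-0.58],
  [1,0.175,-0.064,0,0,0,-0.725],
  [1,0.21,-0.077,0,0,0,-0.87],
  [1,0.245,-0.09,0,0,0,-1.015],
  [1,0.28,-0.103,0,0,0,-1.16],
  [1,0.315,-0.115,0.005,0,0,-1.305],
  [1,0.35,-0.128,0.01,0,0,-1.45],
  [1,0.385,-0.141,0.015,0,0,-1.595],
  [1,0.42,-0.154,0.02,0,0,-1.74],
  [1,0.455,-0.167,0.025,0,0,-1.885],
  [1,0.49,-0.18,0.03,0,0,-2.03],
  [1,0.525,-0.192,0.03,0,0,-2.175],
  [1,0.56,-0.205,0.03,0,0,-2.32],
  [1,0.562,-0.205,0.03,0,0,-2.465],
  [1,0.562,-0.205,0.03,0,0,-2.61],
  [1,0.562,-0.205,0.03,0,0,-2.755],
  [1,0.562,-0.205,0.03,0,0,-2.9],
])

```text
time_s: 2.15
tcp_pos: [0.6301, -0.1451, 0.2197]
tool_rot: [[-0.998, -0.055, -0.001], [-0.055, 0.998, 0.0], [0.001, 0.0, -1.0]]
ft_force: [-0.1, -0.4, -0.4]
opening: 0.0855
finger_force: 0.0
```

Run:
```python
from h import *
s=env.read_state(); print(s['qpos'],s['tcp_pos'],np.round(s['tool_rot'],3).tolist())
c=info('wrist'); snap('wrist','w1')
print(proj('wrist',(.63,-.145,.027),c),c)
```

```text
[-1.29748601e+01  2.64331683e+01  1.39384186e+01  7.75656993e+01
  4.71557625e-03 -1.61558942e+01] [ 0.63007799 -0.14514949  0.2197482 ] [[-0.998, -0.055, -0.001], [-0.055, 0.998, 0.0], [0.001, 0.0, -1.0]]
[319.50048012 180.84745076] {'vfov': 65.70646984690485, 'cx': 319.682360559976, 'cy': 201.59100974335757, 'R': array([[-5.62160697e-02,  9.98418592e-01,  2.62259771e-04],
       [ 9.53216747e-01,  5.35928292e-02,  2.97498977e-01],
       [ 2.97014455e-01,  1.69742136e-02, -9.54722101e-01]]), 't': array([ 0.17998884, -0.62255982,  0.16569154])}
```

View pics/w1.png

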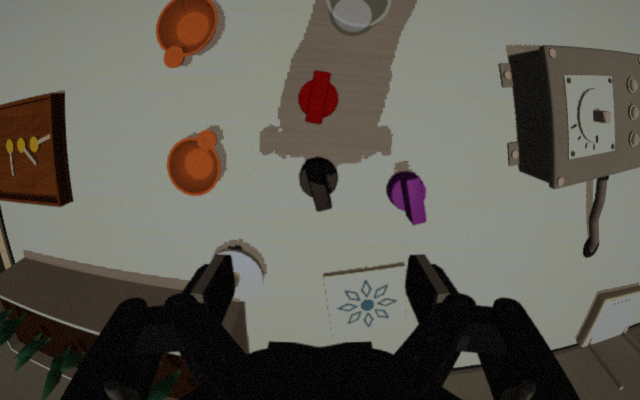

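The black handle is at about (318,183) in the wrist view, with its bar running from about (312,160) to (323,209). I'll fit the handle's silhouette to get its position and yaw.

```bash
cat > fit.py <<'E'
from h import *
from scipy.optimize import minimize
def fit(imfile,c,x0,win,thr):
    im=cv2.imread(imfile); a,b,cc,d=win
    m=np.zeros(im.shape[:2],np.uint8); m[b:d,a:cc]=(im.max(2)[b:d,a:cc]<thr)
    n,l,st,_=cv2.connectedComponentsWithStats(m); k=1+np.argmax(st[1:,4]); m=(l==k).astype(np.uint8)
    K=4; M=cv2.resize(m[b:d,a:cc],None,fx=K,fy=K,interpolation=0)
    t=np.linspace(0,2*np.pi,40,endpoint=False)
    def render(p):
        x,y,w=p; o=np.zeros_like(M)
        sk=[(x+.0215*np.cos(q),y+.0215*np.sin(q),z) for q in t for z in (0,.024)]
        e,f=np.array([np.cos(w),np.sin(w)]),np.array([-np.sin(w),np.cos(w)])
        bar=[(*(np.array([x,y])+i*.025*e+j*.008*f),z) for i in(-1,1) for j in(-1,1) for z in(.024,.054)]
        for P in (sk,bar):
            q=np.array([(proj('wrist',X,c)-[a,b]+.5)*K for X in P])
            cv2.fillConvexPoly(o,cv2.convexHull((q*16).astype(np.int32)),1,shift=4)
        return o
    g=lambda p:1-(render(p)&M).sum()/(render(p)|M).sum()
    best=min((minimize(g,[x0[0],x0[1],np.radians(w)],method='Nelder-Mead',options=dict(initial_simplex=[[x0[0],x0[1],np.radians(w)],[x0[0]+.006,x0[1],np.radians(w)],[x0[0],x0[1]+.006,np.radians(w)],[x0[0],x0[1],np.radians(w+10)]],xatol=1e-5,fatol=1e-5)) for w in(-30,-10,10,30)),key=lambda r:r.fun)
    return best.x,best.fun,st[k]
E
python3 - <<'E'
from fit import *
c=info('wrist')
im=cv2.imread('pics/w1_full.png'); print(im.max(2)[183,285:350:3])
for thr in(60,80,100):
    x,f,s=fit('pics/w1_full.png',c,(.63,-.145),(285,145,350,225),thr); print(thr,np.round(x[:2],4),np.degrees(x[2]),f,s)
E
```

```text
[145 144 141 145 143  47  42  44  21  33  32   5  13   9  11  40  44  52
 144 147 146 142]
60 [ 0.6285 -0.1462] 14.720253143275142 0.11766306460390263 [ 300  157   37   54 1419]
80 [ 0.6286 -0.1466] 16.291989884891766 0.07989760695031611 [ 299  156   39   55 1484]
100 [ 0.6285 -0.1466] 16.93566200939025 0.05595425413516519 [ 299  152   39   60 1554]
```

Emit:
play_rows([
  [1,0.0017,-0.0014,0.03,0,0,-0.12],
  [1,0.0017,-0.0014,0.06,0,0,-0.233],
  [1,0.0017,-0.0014,0.09,0,0,-0.233],
  [1,0.0017,-0.0014,0.12,0,0,-0.233],
  [1,0.0017,-0.0014,0.145,0,0,-0.233],
  [1,0.0017,-0.0014,0.16,0,0,-0.233],
  [1,0.0017,-0.0014,0.17,0,0,-0.233],
  [1,0.0017,-0.0014,0.174,0,0,-0.233],
  [1,0.0017,-0.0014,0.174,0,0,-0.233],
  [0,0.0017,-0.0014,0.174,0,0,-0.233],
  [-0.4,0.0017,-0.0014,0.174,0,0,-0.233],
  [-1,0.0017,-0.0014,0.174,0,0,-0.233],
  [-1,0.0017,-0.0014,0.174,0,0,-0.233],
  [-1,0.0017,-0.0014,0.174,0,0,-0.233],
  [-1,0.0017,-0.0014,0.174,0,0,-0.233],
  [-1,0.0017,-0.0014,0.174,0,0,-0.233],
])

```text
time_s: 3.8
tcp_pos: [0.6287, -0.1469, 0.0467]
tool_rot: [[-0.96, -0.278, 0.001], [-0.278, 0.96, 0.0], [-0.0, -0.0, -1.0]]
ft_force: [-0.8, 0.1, 5.0]
opening: 0.0151
finger_force: 58.7
```

Emit:
play_rows([
  [-1,0,0,-0.02,0,0,0],
  [-1,0,0,-0.06,0,0,0],
  [-1,0,0,-0.1,0,0,0],
  [-1,-0.004,0.02,-0.14,0,0,0],
  [-1,-0.01,0.05,-0.17,0,0,0],
  [-1,-0.018,0.09,-0.19,0,0,0],
  [-1,-0.025,0.13,-0.203,0,0,0],
  [-1,-0.033,0.17,-0.203,0,0,0],
  [-1,-0.041,0.21,-0.203,0,0,0],
  [-1,-0.049,0.25,-0.203,0,0,0],
  [-1,-0.055,0.285,-0.203,0,0,0],
  [-1,-0.06,0.307,-0.203,0,0,0],
  [-1,-0.062,0.317,-0.203,0,0,0],
  [-1,-0.062,0.317,-0.203,0,0,0],
  [-1,-0.062,0.317,-0.203,0,0,0],
])

```text
time_s: 5.3
tcp_pos: [0.5998, 0.174, 0.2491]
tool_rot: [[-0.961, -0.278, -0.0], [-0.278, 0.961, -0.0], [0.0, -0.0, -1.0]]
ft_force: [-0.8, -1.0, -0.9]
opening: 0.015
finger_force: 58.7
```

Run:
```python
from h import *
s=env.read_state(); print(s['qpos'][5],s['tcp_pos'],np.round(s['tool_rot'],3).tolist(),s['opening'])
c=info('wrist'); im=snap('wrist','w2')
p=proj('wrist',(.522,.157,.107),c);print(p)
u,v=int(p[0]),int(p[1]); a,b=max(0,u-65),max(0,v-75)
cr=cv2.resize(im[b:b+150,a:a+130],None,fx=4,fy=4,interpolation=2); cv2.imwrite('pics/w2c.png',np.hstack([cr[:600,:520],cv2.resize(im,None,fx=.43,fy=.43)[:0] if 0 else np.zeros((600,1,3),np.uint8)])); print(a,b)
np.save('w2.npy',dict(R=c['R'],t=c['t'],cx=c['cx'],cy=c['cy'],vfov=c['vfov']),allow_pickle=True)
```

```text
0.03370890491427392 [0.59983397 0.1740325  0.2491178 ] [[-0.961, -0.278, -0.0], [-0.278, 0.961, -0.0], [0.0, -0.0, -1.0]] 0.01504731223918126
[325.83137808 103.69872486]
260 28
```

View pics/w2.png

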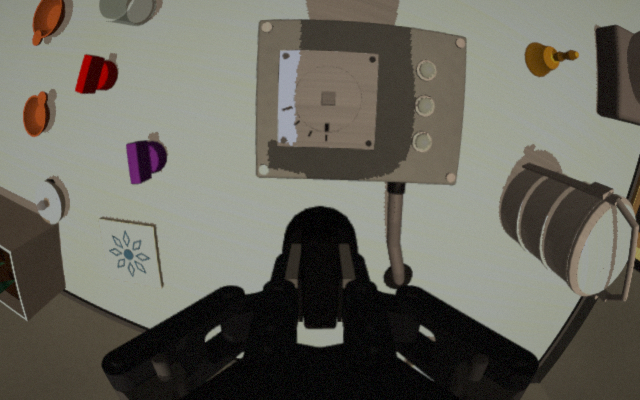

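View pics/w2c.png

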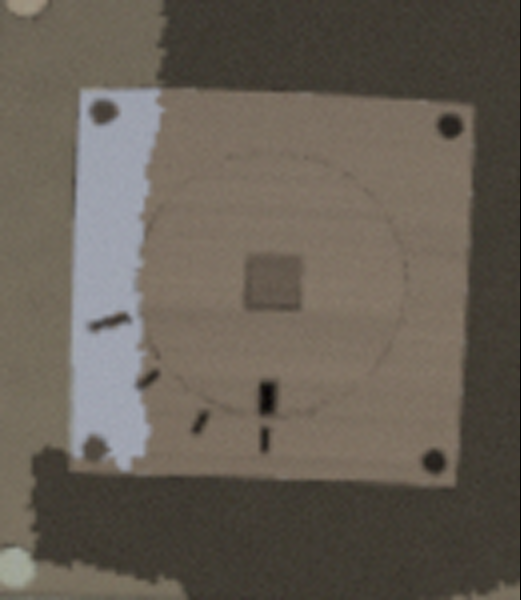

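The handle is held straight in the gripper. The shaft tip is at about (328,97.6), the disc centre at about (329,98.5) and the pointer at about (326.4,127). I'll compute the positions and the box yaw.

Run:
```python
from h import *
c=np.load('w2.npy',allow_pickle=True).item()
P=lambda x,y:(260+(x+.5)/4-.5,28+(y+.5)/4-.5)
f=lambda x,y,z:onz('wrist',*P(x,y),z,c)
tip=f(273.5,281,.1045); d=f(277,284,.087); print('tip',tip,'disc',d)
h=[f(*q,.081) for q in((103,111),(450,126),(434,461),(93,449))]
ang=lambda v:np.degrees(np.arctan2(v[1],v[0]))
print('x dirs',ang(h[3]-h[0]),ang(h[2]-h[1]),'y-90',ang(h[1]-h[0])-90,ang(h[2]-h[3])-90,'lens',[np.linalg.norm(h[i]-h[i-1]).round(4) for i in range(4)],np.mean(h,0))
print('pointer',ang(f(267,398,.087)-d),ang(f(267,398,.087)-[*tip[:2],.087]),ang(f(265,440,.081)-[*tip[:2],.081]))
# box top corners screws full image
k=[onz('wrist',*q,.08,c) for q in((265,27),(460,43),(451,178),(263.5,171))]
print('box x',ang(k[3]-k[0]),ang(k[2]-k[1]),'y-90',ang(k[1]-k[0])-90,ang(k[2]-k[3])-90,np.mean(k,0))
cen=np.mean(k,0);
for w in(12,14,16): print(w,cen[:2]-.035*np.array([-np.sin(np.radians(w)),np.cos(np.radians(w))]))
# held handle: skirt outline check - underside centre projected
s=env.read_state(); t=s['tcp_pos']; print(proj('wrist',t-[0,0,.046],c),proj('wrist',t+[0,0,.008],c))
```

```text
tip [0.51658662 0.15738898 0.1045    ] disc [0.516354   0.15861558 0.087     ]
x dirs 14.00433189205841 14.258437026521948 y-90 14.113328027302458 14.300685645083377 lens [np.float64(0.0805), np.float64(0.0805), np.float64(0.0803), np.float64(0.0808)] [0.51642483 0.15730272 0.081     ]
pointer 11.41053181947183 14.113963132680333 14.210267747446446
box x 14.767890082779454 14.626976336647322 y-90 14.171978768989561 14.468592618918308 [0.50864324 0.19150351 0.08      ]
12 [0.51592015 0.15726834]
14 [0.5171105  0.15754316]
16 [0.51829054 0.15785935]
[318.68459284 238.25071349] [318.23217612 287.9130282 ]
```

Run:
```python
from h import *
c=np.load('w2.npy',allow_pickle=True).item(); im=cv2.imread('pics/w2_full.png')
s=env.read_state(); t=s['tcp_pos']; R=np.array(s['tool_rot'])
m=im.max(2)<75
print('top rows',[(u,int(np.argmax(m[190:260,u])+190)) for u in(300,310,316,320,324,330,340)])
for row in (222,228,234): 
    r=np.where(m[row,260:380])[0]+260; print(row,r.min(),r.max())
q=np.linspace(0,2*np.pi,361)
for dx in(-.003,0,.003):
    hull=np.array([proj('wrist',t+R@np.array([dx+.0215*np.cos(a),.0215*np.sin(a),z]),c) for a in q for z in(.0457,.0217)])
    L=hull[abs(hull[:,1]-234)<.8]; print(dx,hull[:,1].min(),L[:,0].min(),L[:,0].max(), 'bar far top', proj('wrist',t+R@np.array([dx-.025,0,-.0083]),c))
g=im.max(2); print(g[315:340,318],g[315:340,328])
```

```text
top rows [(300, 212), (310, 208), (316, 207), (320, 206), (324, 207), (330, 208), (340, 213)]
222 290 349
228 287 353
234 285 354
-0.003 209.123412042713 283.87201309886643 353.4824786366322 bar far top [318.28958888 335.15261862]
0 204.17137490898563 282.8735690816523 354.4379426814485 bar far top [318.2831522  330.64658123]
0.003 199.16789053958556 281.1452177050237 355.88897885050187 bar far top [318.27678171 326.02266461]
[ 12  14  16   5  16  16  13  14   0  14   7   7  30  58 126 159 161 162
 161 162 162 162 161 163 162] [ 19   8   9  12  16  17   2   2  14   6   9  10  33  76 133 157 162 158
 162 162 163 163 159 162 162]
```

Emit:
play_rows([
  [-1,0.02,0.0016,0,0,0,0.033],
  [-1,0.05,0.004,0,0,0,0.033],
  [-1,0.075,0.006,0.02,0,0,0.033],
  [-1,0.0846,0.0068,0.045,0,0,0.033],
  [-1,0.0846,0.0068,0.065,0,0,0.033],
  [-1,0.0846,0.0068,0.08,0,0,0.033],
  [-1,0.0846,0.0068,0.086,0,0,0.033],
  [-1,0.0846,0.0068,0.086,0,0,0.033],
  [-1,0.0846,0.0068,0.09,0,0,0.033],
  [-1,0.0846,0.0068,0.094,0,0,0.033],
  [-1,0.0846,0.0068,0.097,0,0,0.033],
  [-1,0.0846,0.0068,0.099,0,0,0.033],
  [-1,0.0846,0.0068,0.099,0,0,0.033],
])

```text
time_s: 6.65
tcp_pos: [0.5165, 0.1578, 0.1501]
tool_rot: [[-0.969, -0.247, -0.0], [-0.247, 0.969, -0.0], [0.0, 0.0, -1.0]]
ft_force: [0.2, -0.0, -2.3]
opening: 0.015
finger_force: 58.7
```

Emit:
play_rows([
  [-1,0,0,0.002,0,0,0],
  [-1,0,0,0.004,0,0,0],
  [-1,0,0,0.006,0,0,0],
  [-1,0,0,0.006,0,0,0],
])

```text
time_s: 7.05
tcp_pos: [0.5165, 0.1578, 0.144]
tool_rot: [[-0.969, -0.247, -0.0], [-0.247, 0.969, -0.0], [0.0, 0.0, -1.0]]
ft_force: [-0.9, 0.8, -1.9]
opening: 0.0148
finger_force: 58.7
```

No contact force with the underside at about 0.098, so the bore is on the shaft. I'll continue down to the disc.

Emit:
play_rows([
  [-1,0,0,0.002,0,0,0],
  [-1,0,0,0.004,0,0,0],
  [-1,0,0,0.006,0,0,0],
  [-1,0,0,0.008,0,0,0],
  [-1,0,0,0.009,0,0,0],
  [-1,0,0,0.01,0,0,0],
  [-1,0,0,0.011,0,0,0],
  [-1,0,0,0.011,0,0,0],
])

```text
time_s: 7.85
tcp_pos: [0.5165, 0.1578, 0.1336]
tool_rot: [[-0.969, -0.247, 0.0], [-0.247, 0.969, 0.0], [-0.0, 0.0, -1.0]]
ft_force: [-3.5, -0.7, 3.6]
opening: 0.015
finger_force: 59.5
```

Emit:
play_rows([
  [-1,0,0,0.0005,0,0,0],
  [-1,0,0,0.001,0,0,0],
  [-1,0,0,0.0015,0,0,0],
  [-1,0,0,0.0015,0,0,0],
])

```text
time_s: 8.25
tcp_pos: [0.5166, 0.1578, 0.1335]
tool_rot: [[-0.969, -0.247, 0.001], [-0.247, 0.969, 0.0], [-0.001, 0.0, -1.0]]
ft_force: [-8.2, -1.5, 18.6]
opening: 0.0153
finger_force: 61.6
```

The handle is seated: z stops at 0.1335, where 0.1337 was predicted, with 18 N of push. I'll ease the push and turn clockwise.

Emit:
play_rows([
  [-1,0,0,-0.0008,0,0,0.05],
  [-1,0,0,-0.0008,0,0,0.1],
  [-1,0,0,-0.0008,0,0,0.15],
  [-1,0,0,-0.0008,0,0,0.2],
  [-1,0,0,-0.0008,0,0,0.25],
  [-1,0,0,-0.0008,0,0,0.3],
  [-1,0,0,-0.0008,0,0,0.35],
  [-1,0,0,-0.0008,0,0,0.4],
  [-1,0,0,-0.0008,0,0,0.45],
  [-1,0,0,-0.0008,0,0,0.5],
  [-1,0,0,-0.0008,0,0,0.55],
  [-1,0,0,-0.0008,0,0,0.6],
  [-1,0,0,-0.0008,0,0,0.65],
  [-1,0,0,-0.0008,0,0,0.7],
  [-1,0,0,-0.0008,0,0,0.7],
])

```text
time_s: 9.75
tcp_pos: [0.5163, 0.1574, 0.1336]
tool_rot: [[-0.899, 0.437, 0.0], [0.437, 0.899, -0.001], [-0.001, -0.0, -1.0]]
ft_force: [-6.8, -3.6, 12.1]
opening: 0.0149
finger_force: 60.5
```

Run:
```python
from h import *
s=env.read_state(); print(s['qpos'][5],s['moment'],s['ft_force'],s['opening'],s['finger_force'])
```

```text
42.906040042534435 [-0.90010898  1.59371144  0.07708211] [-6.84849907 -3.64524701 12.06234562] 0.014914314191560687 60.54207444190979
```

Small side forces and the grip is holding. I'll turn on to about 1.45 rad in total.

Emit:
play_rows([
  [-1,0,0,0,0,0,0.05],
  [-1,0,0,0,0,0,0.1],
  [-1,0,0,0,0,0,0.15],
  [-1,0,0,0,0,0,0.2],
  [-1,0,0,0,0,0,0.25],
  [-1,0,0,0,0,0,0.3],
  [-1,0,0,0,0,0,0.35],
  [-1,0,0,0,0,0,0.4],
  [-1,0,0,0,0,0,0.45],
  [-1,0,0,0,0,0,0.5],
  [-1,0,0,0,0,0,0.55],
  [-1,0,0,0,0,0,0.6],
  [-1,0,0,0,0,0,0.65],
  [-1,0,0,0,0,0,0.7],
  [-1,0,0,0,0,0,0.73],
  [-1,0,0,0,0,0,0.75],
  [-1,0,0,0,0,0,0.75],
  [-1,0,0,0,0,0,0.75],
])

```text
time_s: 11.55
tcp_pos: [0.5164, 0.1575, 0.1336]
tool_rot: [[-0.362, 0.932, 0.0], [0.932, 0.362, -0.0], [-0.0, 0.0, -1.0]]
ft_force: [-6.7, -3.3, 12.0]
opening: 0.0151
finger_force: 60.6
```

Run:
```python
from h import *
s=env.read_state(); R=np.array(s['tool_rot']); print(np.degrees(np.arctan2(R[1,0],R[0,0])),s['qpos'][5],s['moment'],s['ft_force'],s['opening'],s['finger_force'])
t=s['tcp_pos']
a=snap('scene','s3');w=snap('wrist','w3')
c=lambda im,x,y,q,r,k:cv2.resize(im[y:y+r,x:x+q],(int(q*k),int(r*k)),interpolation=2)
u=proj('wrist',(.5166,.1574,.087)); print(u)
A=c(a,310,160,100,75,4); W=c(w,220,140,200,200,2)
o=np.zeros((400,800,3),np.uint8); o[:300,:400]=A; o[:400,400:]=W; cv2.imwrite('pics/chk.png',cv2.convertScaleAbs(o,alpha=1.5))
```

```text
111.20602082568986 85.77267454751556 [-0.76637801  1.65468687  0.23659606] [-6.7125321  -3.26438864 11.96399843] 0.015081127545114054 60.56192100048065
[319.58535523 238.60619804]
```

View pics/chk.png

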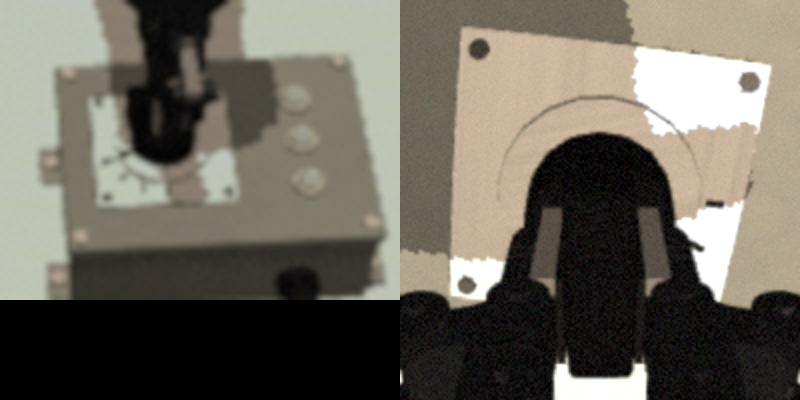

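The tool has turned 1.449 rad. I'll turn slightly on towards the end stop, watching the moment.

Emit:
play_rows([
  [-1,0,0,0,0,0,0.02],
  [-1,0,0,0,0,0,0.035],
  [-1,0,0,0,0,0,0.035],
])

```text
time_s: 11.95
tcp_pos: [0.5163, 0.1575, 0.1336]
tool_rot: [[-0.328, 0.945, 0.0], [0.945, 0.328, -0.0], [-0.0, 0.0, -1.0]]
ft_force: [-6.3, -3.7, 12.4]
opening: 0.0152
finger_force: 60.6
```

Run:
```python
from h import *
s=env.read_state(); R=np.array(s['tool_rot']); print(np.degrees(np.arctan2(R[1,0],R[0,0])),s['moment'],s['ft_force'],s['opening'],s['finger_force'])
c=info('wrist'); w=snap('wrist','w4')
for p in((713,203),(690,243)):
    X=onz('wrist',220+(p[0]-400)/2,140+p[1]/2,.084,c); v=X-[.5166,.1574,.084]; print(np.hypot(*v[:2]),14.2-np.degrees(np.arctan2(v[1],v[0])))
cv2.imwrite('pics/w4c.png',cv2.convertScaleAbs(cv2.resize(w[200:300,320:420],None,fx=5,fy=5,interpolation=2),alpha=2))
```

```text
109.17454247754394 [-0.69822832  1.62691263  0.22474863] [-6.29360045 -3.67730388 12.38652633] 0.015224113165888292 60.5621874332428
0.03553209645461131 0.8436951367330199
0.033847875563121875 26.3331232163956
```

View pics/w4c.png

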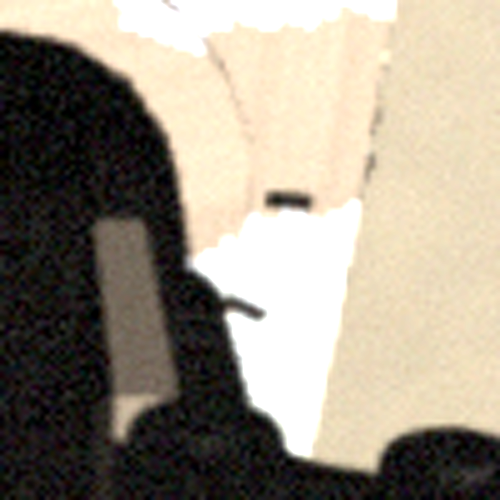

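Emit:
play_rows([
  [-1,0,0,0,0,0,0.015],
  [-1,0,0,0,0,0,0.03],
  [-1,0,0,0,0,0,0.03],
])

```text
time_s: 12.3
tcp_pos: [0.5164, 0.1575, 0.1336]
tool_rot: [[-0.3, 0.954, 0.0], [0.954, 0.3, -0.0], [-0.0, 0.0, -1.0]]
ft_force: [-7.0, -3.1, 11.8]
opening: 0.0148
finger_force: 60.6
```

Run:
```python
from h import *
s=env.read_state(); R=np.array(s['tool_rot']); print(np.degrees(np.arctan2(R[1,0],R[0,0])),s['moment'],s['ft_force'],s['opening'],s['finger_force'])
```

```text
107.45518180513463 [-0.77886082  1.63604318  0.22004735] [-6.9773904  -3.0829319  11.75923214] 0.014803527132436309 60.57580590248108
```

Run:
```python
from h import *
S=np.array([.5166,.1574]); w=np.radians(14.2)
P=lambda d,r=.0275,z=.087:np.array([*(S+r*np.array([np.cos(w-d),np.sin(w-d)])),z])
for n in('scene','side','wrist'):
    for d in(0,.44,.87,1.31,1.36): print(n,d,proj(n,P(d)).round(1),'mark',proj(n,P(d,.0355,.081)).round(1))
a=snap('scene','s5');b=snap('side','d5');v=snap('wrist','w5')
def c(im,p,k,h): x,y=p; return cv2.convertScaleAbs(cv2.resize(im[y-h:y+h,x-h:x+h],(k,k),interpolation=2),alpha=1.6)
cv2.imwrite('pics/fin.png',np.hstack([c(a,(345,195),400,22),c(v,tuple(proj('wrist',P(1.31)).astype(int)),400,45)]))
```

```text
scene 0 [351.1 203.2] mark [351.3 207. ]
scene 0.44 [346.6 202.6] mark [345.4 206.3]
scene 0.87 [342.8 200.6] mark [340.6 203.7]
scene 1.31 [340.4 197.5] mark [337.5 199.7]
scene 1.36 [340.2 197.1] mark [337.3 199.1]
side 0 [318.7 209.1] mark [316.1 210. ]
side 0.44 [320.3 206.5] mark [318.2 206.7]
side 0.87 [323.1 204.8] mark [321.9 204.5]
side 1.31 [326.8 204.1] mark [326.6 203.6]
side 1.36 [327.3 204.1] mark [327.2 203.6]
wrist 0 [364.8 240.7] mark [376.  237.2]
wrist 0.44 [358.5 257.6] mark [367.9 258.3]
wrist 0.87 [345.7 270.1] mark [351.9 273.9]
wrist 1.31 [328.3 276.9] mark [330.4 282.2]
wrist 1.36 [326.2 277.3] mark [327.7 282.7]
```

View pics/fin.png

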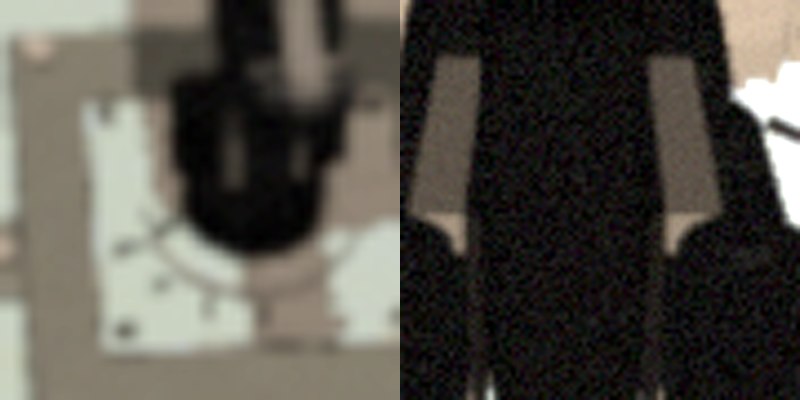

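The scene crop shows the pointer's dark spot at about (155,225), next to the third mark at (125,248) and past the second mark at (160,285). I'll get the angle from pixel darkness and then hold.

Run:
```python
from h import *
S=np.array([.5166,.1574]); w=np.radians(14.2); c=info('scene'); W=c
for f in('s3','s5'):
    g=cv2.imread(f'pics/{f}_full.png').mean(2).astype(np.float32)
    for r,z in((.027,.087),(.0295,.087),(.0365,.081)):
        d=np.arange(.3,1.65,.06)
        p=np.array([proj('scene',[*(S+r*np.array([np.cos(w-a),np.sin(w-a)])),z],c) for a in d],np.float32)
        print(f,r,[(round(float(a),2),int(v)) for a,v in zip(d,cv2.remap(g,p[:,:1],p[:,1:],1).ravel())])
```

```text
s3 0.027 [(0.3, 120), (0.36, 122), (0.42, 123), (0.48, 122), (0.54, 123), (0.6, 124), (0.66, 123), (0.72, 123), (0.78, 124), (0.84, 123), (0.9, 122), (0.96, 122), (1.02, 118), (1.08, 108), (1.14, 92), (1.2, 75), (1.26, 71), (1.32, 85), (1.38, 98), (1.44, 105), (1.5, 111), (1.56, 108), (1.62, 105)]
s3 0.0295 [(0.3, 113), (0.36, 115), (0.42, 115), (0.48, 114), (0.54, 111), (0.6, 112), (0.66, 115), (0.72, 115), (0.78, 115), (0.84, 114), (0.9, 115), (0.96, 114), (1.02, 112), (1.08, 102), (1.14, 90), (1.2, 78), (1.26, 73), (1.32, 87), (1.38, 101), (1.44, 109), (1.5, 115), (1.56, 118), (1.62, 120)]
s3 0.0365 [(0.3, 124), (0.36, 113), (0.42, 105), (0.48, 108), (0.54, 123), (0.6, 124), (0.66, 125), (0.72, 123), (0.78, 114), (0.84, 102), (0.9, 100), (0.96, 112), (1.02, 121), (1.08, 125), (1.14, 124), (1.2, 120), (1.26, 106), (1.32, 100), (1.38, 104), (1.44, 116), (1.5, 124), (1.56, 125), (1.62, 126)]
s5 0.027 [(0.3, 119), (0.36, 121), (0.42, 122), (0.48, 122), (0.54, 123), (0.6, 124), (0.66, 123), (0.72, 123), (0.78, 124), (0.84, 123), (0.9, 123), (0.96, 123), (1.02, 122), (1.08, 118), (1.14, 109), (1.2, 96), (1.26, 86), (1.32, 87), (1.38, 92), (1.44, 101), (1.5, 109), (1.56, 107), (1.62, 105)]
s5 0.0295 [(0.3, 112), (0.36, 115), (0.42, 115), (0.48, 114), (0.54, 113), (0.6, 113), (0.66, 115), (0.72, 115), (0.78, 115), (0.84, 116), (0.9, 116), (0.96, 115), (1.02, 113), (1.08, 110), (1.14, 104), (1.2, 91), (1.26, 84), (1.32, 91), (1.38, 100), (1.44, 106), (1.5, 111), (1.56, 114), (1.62, 118)]
s5 0.0365 [(0.3, 124), (0.36, 113), (0.42, 105), (0.48, 108), (0.54, 123), (0.6, 125), (0.66, 125), (0.72, 123), (0.78, 114), (0.84, 103), (0.9, 101), (0.96, 113), (1.02, 121), (1.08, 125), (1.14, 124), (1.2, 119), (1.26, 105), (1.32, 100), (1.38, 103), (1.44, 116), (1.5, 124), (1.56, 125), (1.62, 126)]
```

Emit:
play_rows([
  [-1,0,0,0,0,0,0],
  [-1,0,0,0,0,0,0],
  [-1,0,0,0,0,0,0],
  [-1,0,0,0,0,0,0],
  [-1,0,0,0,0,0,0],
  [-1,0,0,0,0,0,0],
  [-1,0,0,0,0,0,0],
  [-1,0,0,0,0,0,0],
  [-1,0,0,0,0,0,0],
  [-1,0,0,0,0,0,0],
  [-1,0,0,0,0,0,0],
  [-1,0,0,0,0,0,0],
  [-1,0,0,0,0,0,0],
  [-1,0,0,0,0,0,0],
  [-1,0,0,0,0,0,0],
  [-1,0,0,0,0,0,0],
  [-1,0,0,0,0,0,0],
  [-1,0,0,0,0,0,0],
  [-1,0,0,0,0,0,0],
  [-1,0,0,0,0,0,0],
])

```text
time_s: 14.45
tcp_pos: [0.5164, 0.1575, 0.1336]
tool_rot: [[-0.3, 0.954, 0.0], [0.954, 0.3, -0.0], [-0.0, 0.0, -1.0]]
ft_force: [-6.3, -3.8, 12.1]
opening: 0.0148
finger_force: 60.6
```

The pointer reads about 1.29 rad and moves with the handle, so there is a little more lag than nominal. I'll turn farther, up to the stop.

Emit:
play_rows([
  [-1,0,0,0,0,0,0.02],
  [-1,0,0,0,0,0,0.04],
  [-1,0,0,0,0,0,0.06],
  [-1,0,0,0,0,0,0.06],
])

```text
time_s: 14.85
tcp_pos: [0.5163, 0.1575, 0.1336]
tool_rot: [[-0.242, 0.97, 0.0], [0.97, 0.242, -0.0], [-0.0, 0.0, -1.0]]
ft_force: [-6.5, -2.9, 11.4]
opening: 0.0149
finger_force: 60.6
```

```bash
cat > dial.py <<'E'
from h import *
s=env.read_state(); R=np.array(s['tool_rot']); print(194.3-np.degrees(np.arctan2(R[1,0],R[0,0])),s['moment'],s['ft_force'],s['opening'])
S=np.array([.5166,.1574]); w=np.radians(14.2); c=info('scene'); g=np.mean([env.snapshot('scene').mean(2) for _ in range(4)],0).astype(np.float32)
d=np.arange(1,1.64,.02); tot=0
for gg,n in((g,'now'),(cv2.imread('pics/s5_full.png').mean(2).astype(np.float32),'s5'),(cv2.imread('pics/s3_full.png').mean(2).astype(np.float32),'s3')):
  for r,z in((.027,.087),(.0295,.087),(.0365,.081)):
    p=np.array([proj('scene',[*(S+r*np.array([np.cos(w-a),np.sin(w-a)])),z],c) for a in d],np.float32)
    v=cv2.remap(gg,p[:,:1],p[:,1:],1).ravel(); k=np.maximum(108-v,0); k[d>1.5]=0; print(n,r,d[v.argmin()],(k*d).sum()/k.sum())
E
python3 dial.py
```

```text
90.28371912365579 [-0.75747535  1.59674919  0.29474773] [-6.51383034 -2.90944906 11.43922676] 0.014879544049440073
now 0.027 1.3600000000000003 1.360253710479704
now 0.0295 1.3800000000000003 1.3370326711688467
now 0.0365 1.3000000000000003 1.3218267500056256
s5 0.027 1.2800000000000002 1.3071913074042878
s5 0.0295 1.2600000000000002 1.2695139622124163
s5 0.0365 1.3000000000000003 1.3222097843525078
s3 0.027 1.2400000000000002 1.2525509175014495
s3 0.0295 1.2400000000000002 1.2354610802927937
s3 0.0365 1.3000000000000003 1.3200364275398724
```

The dial is now at about 1.35 rad, past the start mark, and the moment has risen, so it is near the stop. I'll hold for 4 s.

Emit:
play_rows([
  [-1,0,0,0,0,0,0],
  [-1,0,0,0,0,0,0],
  [-1,0,0,0,0,0,0],
  [-1,0,0,0,0,0,0],
  [-1,0,0,0,0,0,0],
  [-1,0,0,0,0,0,0],
  [-1,0,0,0,0,0,0],
  [-1,0,0,0,0,0,0],
  [-1,0,0,0,0,0,0],
  [-1,0,0,0,0,0,0],
  [-1,0,0,0,0,0,0],
  [-1,0,0,0,0,0,0],
  [-1,0,0,0,0,0,0],
  [-1,0,0,0,0,0,0],
  [-1,0,0,0,0,0,0],
  [-1,0,0,0,0,0,0],
  [-1,0,0,0,0,0,0],
  [-1,0,0,0,0,0,0],
  [-1,0,0,0,0,0,0],
  [-1,0,0,0,0,0,0],
])

```text
time_s: 17.05
tcp_pos: [0.5164, 0.1575, 0.1336]
tool_rot: [[-0.243, 0.97, 0.0], [0.97, 0.243, -0.0], [-0.0, 0.0, -1.0]]
ft_force: [-6.3, -3.5, 11.3]
opening: 0.0152
finger_force: 60.6
```

Emit:
play_rows([
  [-1,0,0,0,0,0,0],
  [-1,0,0,0,0,0,0],
  [-1,0,0,0,0,0,0],
  [-1,0,0,0,0,0,0],
  [-1,0,0,0,0,0,0],
  [-1,0,0,0,0,0,0],
  [-1,0,0,0,0,0,0],
  [-1,0,0,0,0,0,0],
  [-1,0,0,0,0,0,0],
  [-1,0,0,0,0,0,0],
  [-1,0,0,0,0,0,0],
  [-1,0,0,0,0,0,0],
  [-1,0,0,0,0,0,0],
  [-1,0,0,0,0,0,0],
  [-1,0,0,0,0,0,0],
  [-1,0,0,0,0,0,0],
  [-1,0,0,0,0,0,0],
  [-1,0,0,0,0,0,0],
  [-1,0,0,0,0,0,0],
  [-1,0,0,0,0,0,0],
])

```text
time_s: 19.05
tcp_pos: [0.5164, 0.1575, 0.1336]
tool_rot: [[-0.243, 0.97, 0.0], [0.97, 0.243, -0.0], [-0.0, 0.0, -1.0]]
ft_force: [-6.1, -3.8, 12.6]
opening: 0.0148
finger_force: 60.6
```

```bash
python3 dial.py | head -4; python3 -c "from rig import env; print(env.sign_off())"
```

```text
90.24690389056785 [-0.77523369  1.63945581  0.31716246] [-6.06493609 -3.76113801 12.64475458] 0.014780283666703614
now 0.027 1.3600000000000003 1.3596185992592762
now 0.0295 1.3800000000000003 1.3343679347915198
now 0.0365 1.3000000000000003 1.3224356357708642
the job is handed in; nothing more can be done
None
```

The black handle is fully home on the shaft and turned clockwise to the start position (dial about 1.35 rad by the scene camera). It was held there for over 4 s and handed in at about 19 s, still gripped; the hand-in returned no verdict.

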